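# Swap the full data cartridge in the push-push dock for the spare

## Task

The data cartridge in the microscope's dock is full. Press it down to trip its push-push latch, let it spring up, draw it out and stand it upright, fully down, in the empty bay of the two-bay cradle. Then load the spare cartridge from the cradle's other bay into the dock and press it down until it stays latched, leaving the other things on the stand where they are.

Things in the scene. Friction and masses are not known exactly. Their poses are not given: they have to be found in the camera images.
- dock: white dock, fixed: tower x -26 to +42 mm, 116 mm wide (y), 96 mm high, grey bezel on top; a lower sloping deck (at most 50 mm high) with lamps in front of it, to x -66 mm. Origin: on the stand, below the slot's centre; x = the slot's short direction toward the dock's back. Vertical slot 25 (x) x 79 mm (y) with a 4 mm 45 degree lead-in all round.
- dock_mouth (a point): centre of the slot's mouth, level with the dock's top face (96 mm above the stand); axes as dock
- dock_carrier (a joint): travel of the spring platform in the slot on which a cartridge stands, m, positive down: -0.024 sprung up, 0 latched, +0.0083 at its stop. Push-push latch: press past +0.006 (best to the stop) and let go: from latched it springs up to -0.024; from sprung up it comes to rest latched at 0. A shorter press leaves it as it was; every full press and release changes its state.
- carrier_seat (a point): centre of the platform's upper face, where the middle of a cartridge's underside rests: 17.5 mm above the stand latched, 41 sprung up, 9 at the stop. Its spring pushes with 6 N (up) to 9 N (at the stop), some N more if moved fast; it rises in about 0.5 s. While it is more than 8 mm below its top, a catch holds the cartridge: a latched one cannot be pulled out, a sprung-up one lifts out freely.
- full_cartridge: flat black data cartridge, 22 mm thick (x), 76 wide (y), 88 high (z), 0.1 to 0.23 kg; alike either way round. Origin: centre of its underside. Plain broad faces to grip, ribbed near the top; flat top with a thumb pad; a notch low in each narrow end for the dock's catch. At the start latched in the dock, top 9.5 mm above the dock's top face; sprung up 33 mm, at the stop 1 mm.
- spare_cartridge: flat black data cartridge, 22 mm thick (x), 76 wide (y), 88 high (z), 0.1 to 0.23 kg; alike either way round. Origin: centre of its underside. Plain broad faces to grip, ribbed near the top; flat top with a thumb pad; a notch low in each narrow end for the dock's catch. The spare: at the start upright in the cradle's other bay (bay_spare).
- cradle: grey two-bay cradle, fixed: aluminium base 132 (x) x 104 mm (y); two open-topped upright pockets, centred 40 mm either way of the origin along x, each 27 (x) x 81 mm (y) inside, floor 6 mm and slightly flared rim 44 mm above the stand. A cartridge stands in it with its broad faces along the cradle's y, top 94 mm above the stand. Origin: on the stand, centre of the base.
- bay_free (a point): centre of the floor of the empty bay (40 mm toward the cradle's -x); axes as cradle
- bay_spare (a point): centre of the floor of the bay that holds the spare at the start (40 mm toward the cradle's +x); axes as cradle
- loupe: bystander on the stand: black standing magnifier, 40 mm across, 34 mm high. Origin: centre of its underside.
- petri_dish: bystander on the stand: covered clear dish, 61 mm across, 14 mm high. Origin: centre of its underside.
- tweezers: bystander on the stand: fine steel tweezers lying flat, 128 mm long. Origin: centre of its underside.
- marker_pen: bystander on the stand: blue and white marker pen lying flat, 135 mm long. Origin: centre of its underside.
- blade_box: bystander on the stand: small flat blue box, 26 x 46 x 12 mm. Origin: centre of its underside.
- bottle: bystander on the stand: dropper bottle, 33 mm across, 102 mm high. Origin: centre of its underside.
Things that resemble listed ones, but are neither listed nor needed, are in the scene too. Leave any orange look-alike of the full_cartridge alone.

How it is judged:
On the way, in this order (a step that is already met when the one before it is completed fails the run):
1. the full cartridge's latch has been tripped: the carrier has sprung up (value of joint dock_carrier below -0.02 m), for 0.1 s.
2. the full cartridge stands in the empty bay of the cradle (horizontal distance between full_cartridge and bay_free below 0.008 m and z of full_cartridge in the frame of bay_free between -0.004 and 0.004 m and angle between full_cartridge's own z axis and vertical below 0.12 rad and contact force between full_cartridge and the fingers below 0.3 N), for 0.2 s.
At the end, for the whole second after the job is handed in: The full cartridge stands upright (within 0.12 rad) on the floor of the formerly empty bay, within 8 mm of its centre; the spare stands on the dock's carrier (within 5 mm sideways, 4 mm in height, 0.1 rad) and the carrier is latched (joint within 3 mm of 0); both at rest (horizontal distance between full_cartridge and bay_free below 0.008 m and z of full_cartridge in the frame of bay_free between -0.004 and 0.004 m and angle between full_cartridge's own z axis and vertical below 0.12 rad and value of joint dock_carrier between -0.003 and 0.003 m and horizontal distance between spare_cartridge and carrier_seat below 0.005 m and z of spare_cartridge in the frame of carrier_seat between -0.004 and 0.004 m and angle between spare_cartridge's own z axis and vertical below 0.1 rad and linear speed of each of full_cartridge, spare_cartridge below 0.02 m/s); the robot touches nothing.
It fails at once if another thing on the stand is shifted by more than 30 mm (distance of any of loupe, petri_dish, tweezers, marker_pen, blade_box, bottle from where it was at the start of the episode above 0.03 m).
It also fails if it takes over 61 s, if anything falls off the work surface, if the arm or the gripper's body presses on something with over 40 N, if the wrist force passes 120 N, or if a joint passes its speed limit or range.

## Robot

A 6-joint arm with a two-finger parallel gripper is mounted at the origin on a cart in front of the work surface, level with it; the furniture and walls round the work are solid. World frame = base frame: x ahead of the robot, y to its left, z up, the work surface at z = 0. Lengths are in m, angles in rad, forces in N, time in s.
With the tool pointing down it reaches from about 0.3 to 0.85 m from the base axis. Payload 5.4 kg.
Tool frame: the origin (TCP) lies midway between the tips of the shut fingers; the grasp point (between the pads) lies 19 mm behind it; z points along the fingers, y is the line along which they close (so a half turn about z gives the same grasp; the last joint's range is limited). The gripper opens to 85 mm and grips with 20 to 120 N. Pads are 22 mm wide; open, the fingers measure 114 mm over their backs; the gripper's body (76 mm by 85 mm) begins 54 mm behind the grasp point. The pads swing forward as they close: fully open they stand 13 mm farther back than shut.
Start: joints at [-1.417, 0.158, 1.597, -0, 1.386, -0.21], TCP at [0.205, -0.537, 0.231] pointing down, gripper open.
Joint ranges: [-2.91, 2.91], [-0.94, 2.29], [0.18, 2.7], [-1.29, 4.43], [0.17, 2.64], [-3, 3]. Speed limits (rad/s): [2.57, 2.57, 3.14, 3.14, 3.14, 3.14].

## Interface

Orientations are given as a rotation vector (axis times angle).
In Python, from cell import r gives the robot as it stands. The module is installed in compiled form; this text tells all that it offers.
- The arm moves only by the tool move_arm, never from a script. Its argument "rows" is a list of rows, each a list of 7 numbers: the turn, a rotation vector about the tool's x, y, z normalised to -1 to 1, where 1 is 0.5 rad, then the shift along the tool's x, y, z normalised to -1 to 1, where 1 is 0.2 m, then the closure, from -1 (fully open) to 1 (shut). A call has 1 to 20 rows; each row shifts and turns the commanded pose from where the row before left it, along the tool's axes as they then stand; what a row does not reach is not made up. A row lasts 1/12 s, in which the tool goes at most 41.7 mm and 7.16 degrees, less where a joint would pass 70% of its speed; a pose out of reach is approached as far as the arm can. A call with a number of a shift or a turn outside -1 to 1 is refused whole. A call with a gripper value outside its range is refused whole. The fingers move at their own pace and stop on an object; "grip_force" is the grip in N (left out, the last holds). Time passes only in rows, so rows that do not move let the fingers close. It gives the time, the measured TCP pose, the force, the opening and the grip force at its end, in the units of the state.
- r.get_obs(): the state, without advancing time (a new reading comes with each control period).
- r.capture(name): name is "scene" or "top"; returns (picture, depth): 400x640x3 uint8, red, green, blue; 400x640 float32, m along the optical axis (not along the pixel's ray), 0 where there is no reading.
- r.camera_info(name): a dict with "camera_matrix" (3x3 intrinsics, pixels), "k1" (the pictures are not rectified: a ray, as slopes to the right and down, at radius r is drawn at 1 + k1 r^2 times it, then the intrinsics apply), "position" and "orientation" of the camera in the world. Camera axes: x right, y down, z forward; pixel columns grow to the right and rows downward; lengths in m; the calibration is good to about 2 mm. A picture is of the moment at which its call begins. camera_info takes no time and is no camera call.
- r.job_done(): hands the job in; it is judged then, once.
The state is a dict: "time": time; "qpos": joint angles; "joint_velocities": joint speeds; "tau": joint torques, N m; "ee_pos": TCP position; "tool_rot": TCP orientation; "ft_force": force on the tool from outside, world axes, zero at the start; "torque": the same for the moment, N m; "width": opening from 0.0 (shut) to 1.0 (fully open); "finger_force": force on a finger pad.
Only numpy, scipy, OpenCV 4.12 (cv2) and the standard library are available. Lean on these libraries where they do the work, as an engineer would, in place of code of your own. Each camera call takes 0.05 s, during which the arm holds its last target. There are 200 camera calls.

## Working session

There is one attempt and no reset: what is moved stays moved. The work goes in short steps, Python scripts to look and compute and a tool call to move; the robot and the scene stay as the last step left them, time stands still between calls to the robot, and variables do not carry over. Pictures are saved under pics/ and viewed, at most 10 in all, crops included, and the job is handed in when it is done.

Besides the shell and the picture viewer there is one more tool, called after ">>>" by a JSON object that holds its "op" and its "data". move_arm: Moves the arm, as the interface text tells. Scaled input: -1 to 1 covers 0.2 m each way for a shift and 0.5 rad each way for a turn. Its arguments: {"type":"object","properties":{"rows":{"type":"array"},"grip_force":{"type":"number"}},"required":["rows"]}

```bash
mkdir -p pics
cat > h.py <<'E'
import numpy as np, cv2
from cell import r
from scipy.spatial.transform import Rotation as R
def info(n):
    c=r.camera_info(n); o=np.array(c["orientation"],float)
    if o.shape==(3,3): M=o
    elif o.size==3: M=R.from_rotvec(o).as_matrix()
    else: M=None
    return np.array(c["camera_matrix"]),c["k1"],np.array(c["position"]),M
def cloud(n,depth):
    K,k1,p,M=info(n)
    v,u=np.mgrid[0:depth.shape[0],0:depth.shape[1]]
    pts=np.stack([u,v],-1).reshape(-1,1,2).astype(np.float64)
    s=cv2.undistortPoints(pts,K,np.array([k1,0,0,0.])).reshape(-1,2)
    d=depth.reshape(-1,1)
    P=np.hstack([s*d,d])@M.T+p
    P[d[:,0]==0]=np.nan
    return P.reshape(depth.shape+(3,))
E
python3 - <<'E'
from h import *
for n in("scene","top"):
    print(r.camera_info(n)); c,d=r.capture(n)
    cv2.imwrite(f"pics/{n}0.png",c[:,:,::-1]); np.save(f"{n}0.npy",d); np.save(f"{n}0c.npy",c)
print(r.get_obs())
E
```

```text
{'camera_matrix': array([[487.79659321,   0.        , 318.19620746],
       [  0.        , 487.79659321, 200.13903343],
       [  0.        ,   0.        ,   1.        ]]), 'k1': -0.09920803644332214, 'position': array([0.07759082, 0.66027932, 0.82232082]), 'orientation': array([-0.84900247,  2.5345631 , -1.12263481])}
{'camera_matrix': array([[363.1422315 ,   0.        , 322.79792807],
       [  0.        , 363.1422315 , 202.71349664],
       [  0.        ,   0.        ,   1.        ]]), 'k1': -0.07139000618076831, 'position': array([0.41028913, 0.00176839, 0.94717964]), 'orientation': array([-2.15119178,  2.16177904, -0.12614978])}
{'time': 0.1, 'qpos': array([-1.41712832e+00,  1.59027804e-01,  1.59808483e+00,  2.92030215e-05,
        1.38619665e+00, -2.10101504e-01]), 'joint_velocities': array([-0.00122551, -0.00044073, -0.0027214 ,  0.00128252, -0.00110194,
        0.00057716]), 'tau': array([-5.40949095e-04, -3.96990108e+01, -3.32339323e+01, -1.55924313e-04,
        4.15751652e-03, -6.36612256e-06]), 'ee_pos': array([ 0.20448959, -0.53684216,  0.23040264]), 'tool_rot': array([-3.08808525e+00, -5.67943902e-01, -1.21077309e-04]), 'ft_force': array([-0.23655782, -0.09220607,  1.13518011]), 'torque': array([-0.03744524,  0.01385856,  0.02787016]), 'finger_force': 0.0, 'width': 1.001012682977221}
```

View pics/scene0.png

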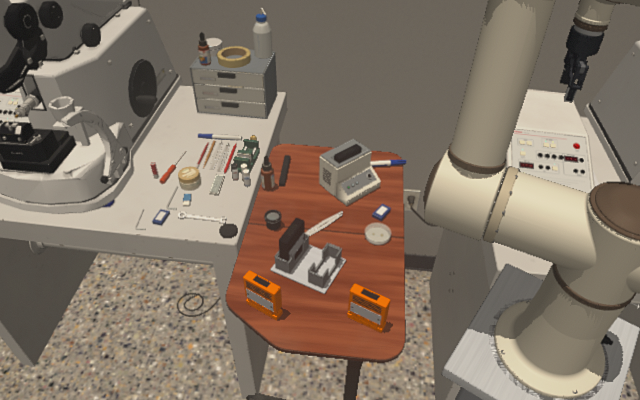

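View pics/top0.png

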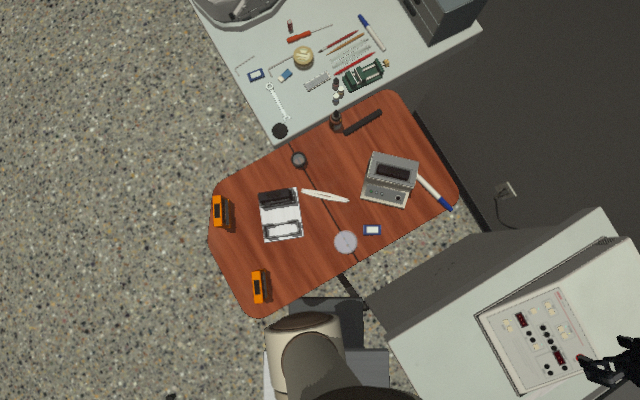

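The scene view shows the dock at (350,170) with the full cartridge in it. The cradle is at (310,262), with the black spare in its far bay (290,240) and the empty bay nearer (325,265). The orange look-alikes are at (263,293) and (368,305). In the top view the dock is at (390,180), the spare at (277,197) and the free bay at (283,230).

Two things are black cartridge-like candidates besides the one in the dock. The upright one in the cradle at top (277,197) fits the spare. The flat strip at (362,122) lies loose on the stand, so it doesn't fit. I'll measure and crop to confirm.

```bash
cat > m.py <<'E'
from h import *
def rect(P,m,lab):
    q=P[m][:,:2]
    (c,s,a)=cv2.minAreaRect((q*1000).astype(np.float32))
    print(lab,m.sum(),"c",np.round(c,1),"size",np.round(s,1),"ang",round(a,1),"z",np.round(np.percentile(P[m][:,2]*1000,[5,50,95]),1),"mean",np.round(q.mean(0)*1000,1))
def box(m,u0,u1,v0,v1):
    b=np.zeros_like(m);b[v0:v1,u0:u1]=1;return m&b
E
python3 - <<'E'
from m import *
for n,D,C in(("top",(355,425,145,212),(255,305,182,246)),("scene",(315,385,135,205),(268,350,215,295))):
    d=np.load(n+"0.npy");c=np.load(n+"0c.npy").astype(int);P=cloud(n,d);z=P[...,2];L=c.sum(-1)
    print(n,"table z",np.nanmedian(z[150:250,250:430]))
    rect(P,box((z>.088)&(z<.115),*D),"docktop")
    rect(P,box((z>.1005)&(z<.115),*D),"fulltop z")
    rect(P,box((z>.098)&(z<.115)&(L<150),*D),"fulltop dark")
    rect(P,box((z>.083)&(z<.105),*C),"sparetop")
    rect(P,box((z>.038)&(z<.05)&(L>150),*C),"rims")
    rect(P,box((z>.002)&(z<.012)&(L>330),*C),"base")
    rect(P,box((z>.002)&(L>0)&(z<.2),*C),"cradle all")
    h,w=z.shape
c=np.load("top0c.npy");s=np.load("scene0c.npy")
a=cv2.resize(c[100:260,250:450],(800,640))[:600]; b=cv2.resize(s[130:300,235:415],None,fx=3,fy=3)
a=cv2.resize(c[140:260,250:430],(540,360));b=cv2.resize(s[130:300,235:415],(254,240))
o=np.zeros((600,540,3),np.uint8);o[:360]=a;o[360:,:254]=b;o[360:,270:524]=cv2.resize(s[215:295,265:350],(254,240))
cv2.imwrite("pics/crop.png",o[:,:,::-1])
E
```

```text
top table z 0.00137035062862223
docktop 1339 c [ 596.1 -163.6] size [116.9  69.1] ang 76.5 z [ 91.6  97.  107.6] mean [ 594.  -162.4]
fulltop z 304 c [ 591.9 -159.5] size [85.1 41.6] ang 64.0 z [102.6 106.5 109. ] mean [ 587.7 -160.7]
fulltop dark 284 c [ 586.7 -161.5] size [76.6 20.5] ang 77.4 z [101.7 106.4 109. ] mean [ 586.4 -160.4]
sparetop 314 c [535.4 124. ] size [23.4 75.9] ang 10.1 z [88.9 94.6 97. ] mean [534.5 123.4]
rims 216 c [495.5 118.1] size [114.5  90.4] ang 9.0 z [40.3 45.2 48.4] mean [485.2 115.4]
base 974 c [497.4 108. ] size [131.5 123.9] ang 8.6 z [3.9 6.7 9.5] mean [481.8 112.2]
cradle all 2240 c [498.7 120. ] size [130.  165.9] ang 89.9 z [ 2.8  7.8 95.2] mean [493.9 115.4]
scene table z -0.00062660088304195
docktop 839 c [ 593.4 -162.5] size [118.   69.1] ang 75.6 z [ 89.8  95.5 105.9] mean [ 590.8 -156.9]
fulltop z 183 c [ 586.4 -161. ] size [76.6 22.2] ang 77.4 z [101.3 104.7 107.6] mean [ 585.4 -159.7]
fulltop dark 137 c [ 586.2 -159.7] size [74.1 22.5] ang 76.4 z [ 98.9 103.9 106.9] mean [ 583.8 -157.4]
sparetop 475 c [509.8 179.5] size [ 35.9 197.6] ang 23.2 z [85.  91.7 95.1] mean [515.4 161.9]
rims 373 c [495.4 117.5] size [116.9  91.9] ang 9.3 z [38.7 42.9 47.2] mean [490.8 122.5]
base 1140 c [505.1  56.7] size [133.3 225.6] ang 8.4 z [2.7 5.6 8.5] mean [489.8 107.5]
cradle all 3580 c [499.1 108.5] size [180.5 288.2] ang 40.9 z [ 2.9 18.4 92.6] mean [501.5 122.1]
```

View pics/crop.png

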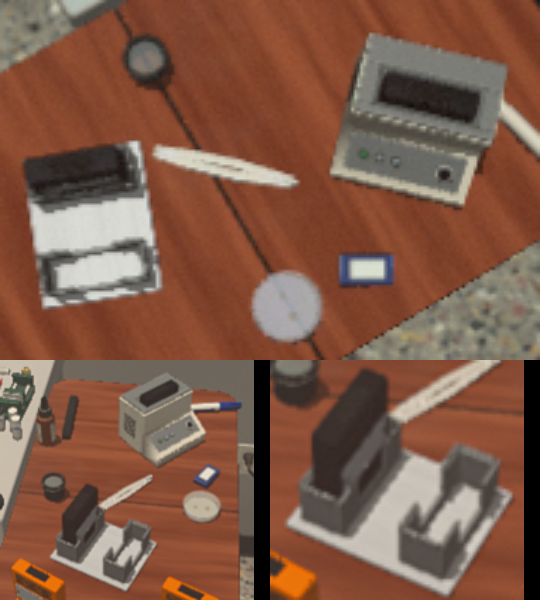

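The crop confirms it: a tall black cartridge stands in the cradle's far bay and the near bay is empty. The dock's slot holds the full one. Both cameras agree to about 2 mm: slot at (586.5, -161), yaw -13.3°, and cradle at (495.5, 118), yaw +9.2°. Next I'll work out the first move and check clearance along the path.

```bash
cat > d.py <<'E'
import sys
from h import *
# d.py x y z yaw_deg(of tool y): turn needed (tool z), then shift in the tool axes after the turn; normalised units
x,y,z,a=map(float,sys.argv[1:5]); a=np.radians(a)
o=r.get_obs(); T=R.from_rotvec(o["tool_rot"]).as_matrix()
Y=np.array([np.cos(a),np.sin(a),0]);Z=np.array([0,0,-1.]);G=np.column_stack([np.cross(Y,Z),Y,Z])
rv=R.from_matrix(T.T@G).as_rotvec(); s=G.T@(np.array([x,y,z])-o["ee_pos"])
print("t",round(o["time"],2),"pos",o["ee_pos"].round(4),"F",o["ft_force"].round(1),"w",round(o["width"],3),"turn/0.5",(rv/.5).round(3),"shift/0.2",(s/.2).round(4))
E
python3 d.py .5865 -.161 .20 -13.3
python3 - <<'E'
from h import *
P=cloud("top",np.load("top0.npy")).reshape(-1,3)
for t in np.linspace(0,1,6):
    c=np.array([.205,-.537])*(1-t)+np.array([.586,-.161])*t
    m=np.hypot(*(P[:,:2]-c).T)<.08
    print(c.round(2),m.sum(),P[m][:,2].max() if m.any() else None)
E
```

```text
t 0.1 pos [ 0.2045 -0.5368  0.2304] F [-0.2 -0.1  1.1] w 1.001 turn/0.5 [-0.003 -0.002 -1.95 ] shift/0.2 [2.2682 1.4265 0.152 ]
[ 0.2  -0.54] 5473 0.385115815463389
[ 0.28 -0.46] 5535 0.3835336977717003
[ 0.36 -0.39] 1438 -0.03080951978327806
[ 0.43 -0.31] 525 0.016653037076905464
[ 0.51 -0.24] 2457 0.10896335309381122
[ 0.59 -0.16] 2900 0.10992077194247762
```

>>> {"op": "move_arm", "data": {"rows": [[0,0,-0.24,0,0,0,1],[0,0,-0.24,0,0,0,1],[0,0,-0.24,0,0,0,1],[0,0,-0.24,0,0,0,1],[0,0,-0.24,0,0,0,1],[0,0,-0.24,0,0,0,1],[0,0,-0.24,0,0,0,1],[0,0,-0.24,0,0,0,1],[0,0,-0.03,0.14,0.09,0,1],[0,0,0,0.14,0.09,0,1],[0,0,0,0.14,0.09,0,1],[0,0,0,0.14,0.09,0,1],[0,0,0,0.14,0.09,0,1],[0,0,0,0.14,0.09,0,1],[0,0,0,0.14,0.09,0,1],[0,0,0,0.14,0.09,0,1],[0,0,0,0.14,0.09,0,1],[0,0,0,0.14,0.09,0,1],[0,0,0,0.14,0.09,0,1]], "grip_force": 40}}

```text
time: 1.68
ee_pos: [0.4692, -0.2819, 0.2309]
tool_rot: [-2.463, -1.949, 0.0]
ft_force: [0.1, -1.1, -0.1]
width: -0.006
finger_force: 0.0
```

```bash
python3 d.py .5865 -.161 .125 -13.3
```

```text
t 1.68 pos [ 0.4692 -0.2819  0.2309] F [ 0.1 -1.1 -0.1] w -0.006 turn/0.5 [-0.001 -0.001  0.   ] shift/0.2 [0.7234 0.4316 0.5295]
```

>>> {"op": "move_arm", "data": {"rows": [[0,0,0,0.12,0.072,0,1],[0,0,0,0.12,0.072,0,1],[0,0,0,0.12,0.072,0,1],[0,0,0,0.12,0.072,0.05,1],[0,0,0,0.12,0.072,0.1,1],[0,0,0,0.12,0.072,0.12,1],[0,0,0,0,0,0.12,1],[0,0,0,0,0,0.09,1],[0,0,0,0,0,0.04,1],[0,0,0,0,0,0,1],[0,0,0,0,0,0,1]]}}

```text
time: 2.6
ee_pos: [0.5856, -0.1635, 0.1275]
tool_rot: [-2.464, -1.949, 0.0]
ft_force: [-0.0, 0.1, 0.3]
width: 0.001
finger_force: 0.0
```

```bash
python3 d.py .5865 -.161 .0975 -13.3
```

```text
t 2.6 pos [ 0.5856 -0.1635  0.1275] F [-0.   0.1  0.3] w 0.001 turn/0.5 [-0.    -0.    -0.001] shift/0.2 [0.0132 0.0018 0.1502]
```

>>> {"op": "move_arm", "data": {"rows": [[0,0,0,0.013,0.002,0.05,1],[0,0,0,0,0,0.03,1],[0,0,0,0,0,0.025,1],[0,0,0,0,0,0.02,1],[0,0,0,0,0,0.015,1],[0,0,0,0,0,0.01,1],[0,0,0,0,0,0.002,1],[0,0,0,0,0,0,1],[0,0,0,0,0,0,1]]}}

```text
time: 3.35
ee_pos: [0.5874, -0.1612, 0.0983]
tool_rot: [2.462, 1.948, 0.002]
ft_force: [-0.7, 0.0, 5.2]
width: -0.003
finger_force: 3.0
```

>>> {"op": "move_arm", "data": {"rows": [[0,0,0,0,0,0.005,1],[0,0,0,0,0,0,1],[0,0,0,0,0,0,1]]}}

```text
time: 3.6
ee_pos: [0.5875, -0.1612, 0.0974]
tool_rot: [2.462, 1.948, 0.002]
ft_force: [-1.3, 1.3, 6.5]
width: 0.001
finger_force: 3.1
```

>>> {"op": "move_arm", "data": {"rows": [[0,0,0,0,0,-0.03,1],[0,0,0,0,0,-0.06,1],[0,0,0,0,0,-0.1,1],[0,0,0,0,0,-0.1,0.6],[0,0,0,0,0,-0.1,0.2],[0,0,0,0,0,-0.06,-0.1],[0,0,0,0,0,0,-0.1],[0,0,0,0,0,0,-0.1]]}}

```text
time: 4.27
ee_pos: [0.5869, -0.1609, 0.1864]
tool_rot: [2.463, 1.949, 0.001]
ft_force: [-0.5, -0.7, -0.6]
width: 0.547
finger_force: 0.0
```

```bash
python3 - <<'E'
from m import *
c,d=r.capture("scene");P=cloud("scene",d);z=P[...,2]
q=c.sum(-1)<170
near=np.hypot(P[...,0]-.5865,P[...,1]+.161)<.045
m=near&(z>.11)&(z<.14)&q
print(m.sum()); 
if m.sum()>5: rect(P,m&(z>.12),"full")
E
python3 d.py .5865 -.161 .102 -13.3
```

```text
316
full 223 c [ 586.7 -160.1] size [74. 26.] ang 78.0 z [121.7 128.1 130.6] mean [ 585.3 -157. ]
t 4.32 pos [ 0.5861 -0.1606  0.185 ] F [ 0.  -0.2 -0.5] w 0.554 turn/0.5 [-0.003 -0.001  0.   ] shift/0.2 [-0.0017  0.0023  0.4151]
```

>>> {"op": "move_arm", "data": {"rows": [[0,0,0,0,0.002,0.06,-0.1],[0,0,0,0,0,0.1,-0.1],[0,0,0,0,0,0.1,-0.1],[0,0,0,0,0,0.09,-0.1],[0,0,0,0,0,0.05,-0.1],[0,0,0,0,0,0.025,-0.1],[0,0,0,0,0,0,-0.1],[0,0,0,0,0,0,0.3],[0,0,0,0,0,0,0.6],[0,0,0,0,0,0,1],[0,0,0,0,0,0,1],[0,0,0,0,0,0,1],[0,0,0,0,0,0,1]], "grip_force": 40}}

```text
time: 5.4
ee_pos: [0.5878, -0.1613, 0.1021]
tool_rot: [2.462, 1.948, 0.002]
ft_force: [1.0, -0.6, 2.9]
width: 0.248
finger_force: 42.1
```

>>> {"op": "move_arm", "data": {"rows": [[0,0,0,0,0,-0.02,1],[0,0,0,0,0,-0.04,1],[0,0,0,0,0,-0.06,1],[0,0,0,0,0,-0.08,1],[0,0,0,0,0,-0.1,1],[0,0,0,0,0,-0.1,1],[0,0,0,0,0,-0.06,1],[0,0,0,0,0,0,1],[0,0,0,0,0,0,1]]}}

```text
time: 6.15
ee_pos: [0.5869, -0.1608, 0.1928]
tool_rot: [2.463, 1.949, -0.0]
ft_force: [-0.2, -0.0, -1.7]
width: 0.252
finger_force: 43.1
```

```bash
python3 d.py .456 .1117 .192 9.2
python3 - <<'E'
from m import *
c,d=r.capture("scene");P=cloud("scene",d)
cv2.imwrite("pics/lift.png",cv2.resize(c[60:220,270:450],(540,480))[:,:,::-1])
E
```

```text
t 6.15 pos [ 0.5869 -0.1608  0.1928] F [-0.2 -0.  -1.7] w 0.252 turn/0.5 [ 0.     0.    -0.785] shift/0.2 [ 1.4497 -0.4283  0.0041]
```

View pics/lift.png

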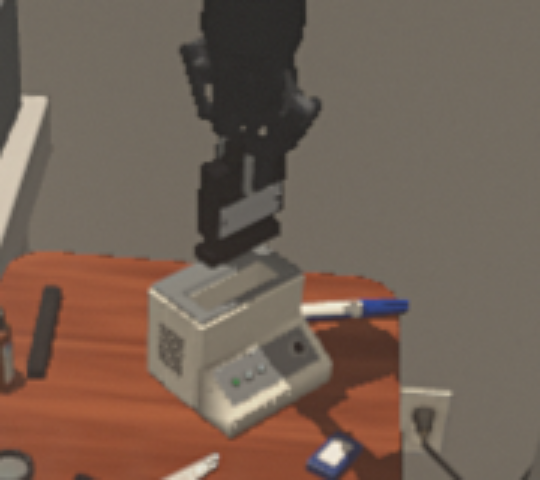

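The crop shows the cartridge hanging upright in the fingers at about (240,215), clear of the now empty slot (235,285).

>>> {"op": "move_arm", "data": {"rows": [[0,0,-0.1,0,0,0,1],[0,0,-0.195,0,0,0,1],[0,0,-0.2,0,0,0,1],[0,0,-0.19,0,0,0,1],[0,0,-0.1,0.05,-0.01,0,1],[0,0,0,0.1,-0.03,0,1],[0,0,0,0.14,-0.04,0,1],[0,0,0,0.14,-0.04,0,1],[0,0,0,0.14,-0.04,0,1],[0,0,0,0.14,-0.04,0,1],[0,0,0,0.14,-0.04,0,1],[0,0,0,0.14,-0.04,0,1],[0,0,0,0.14,-0.04,0,1],[0,0,0,0.14,-0.05,0,1],[0,0,0,0.1,-0.04,0,1],[0,0,0,0.06,-0.02,0,1],[0,0,0,0.02,0,0,1],[0,0,0,0,0,0,1],[0,0,0,0,0,0,1]]}}

```text
time: 7.78
ee_pos: [0.4566, 0.1111, 0.1925]
tool_rot: [2.036, 2.392, -0.001]
ft_force: [0.4, 0.1, -1.0]
width: 0.252
finger_force: 43.1
```

```bash
python3 d.py .456 .1117 .115 9.2
python3 - <<'E'
from m import *
for n in("scene","top"):
    c,d=r.capture(n);P=cloud(n,d);z=P[...,2]
    L=c.sum(-1)
    m=(abs(P[...,0]-.456)<.06)&(abs(P[...,1]-.11)<.06)&(z>.125)&(z<.175)&(L<200)
    print(n,m.sum()); rect(P,m,"held")
    for a in (.13,.14,.15,.16,.17): 
        k=m&(abs(z-a)<.005); print(a,k.sum(),P[k].mean(0).round(4) if k.any() else "")
    m=(abs(P[...,0]-.5)<.08)&(abs(P[...,1]-.12)<.06)&(z>.038)&(z<.05)&(L>150); rect(P,m,"rims")
    if n=="scene": cv2.imwrite("pics/held.png",cv2.resize(c[150:310,235:405],(510,480))[:,:,::-1])
E
```

```text
t 7.78 pos [0.4566 0.1111 0.1925] F [ 0.4  0.1 -1. ] w 0.252 turn/0.5 [-0.001  0.001 -0.001] shift/0.2 [ 0.0033 -0.0026  0.3876]
scene 273
held 273 c [454.2 112. ] size [22.1 75. ] ang 7.5 z [137.  146.4 171.6] mean [447.3 129.9]
0.13 2 [0.4503 0.1468 0.1341]
0.14 111 [0.4478 0.1287 0.1413]
0.15 67 [0.4468 0.1211 0.1483]
0.16 53 [0.4461 0.1301 0.1595]
0.17 40 [0.4482 0.1466 0.1702]
rims 376 c [494.8 117.8] size [116.7  91.3] ang 8.9 z [38.7 43.1 47.7] mean [489.8 122.8]
top 16
held 16 c [459.5  75.1] size [ 6.2 20.4] ang 77.6 z [135.9 145.5 173.1] mean [459.2  74.8]
0.13 1 [0.4664 0.0747 0.1335]
0.14 6 [0.4606 0.0765 0.1423]
0.15 4 [0.4556 0.0736 0.1458]
0.16 1 [0.4514 0.0742 0.1628]
0.17 4 [0.4607 0.0736 0.1695]
rims 76 c [500.7  79.2] size [116.   22.8] ang 0.5 z [41.3 45.5 48. ] mean [490.4  77.7]
```

View pics/held.png

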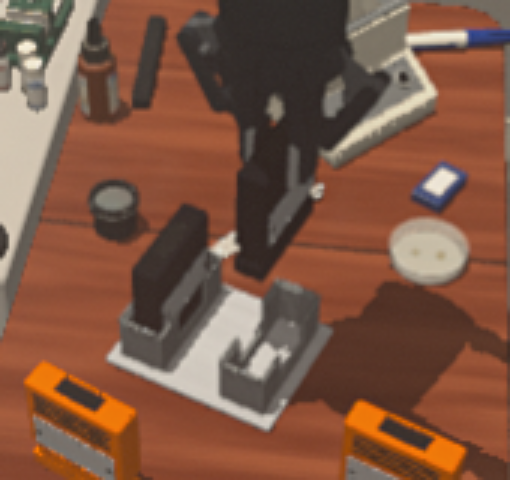

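>>> {"op": "move_arm", "data": {"rows": [[0,0,0,0.002,-0.002,0.04,1],[0,0,0,0,0,0.08,1],[0,0,0,0,0,0.1,1],[0,0,0,0,0,0.08,1],[0,0,0,0,0,0.06,1],[0,0,0,0,0,0.05,1],[0,0,0,0,0,0.05,1],[0,0,0,0,0,0.04,1],[0,0,0,0,0,0.04,1],[0,0,0,0,0,0,1]]}}

```text
time: 8.72
ee_pos: [0.4549, 0.112, 0.0833]
tool_rot: [-2.035, -2.391, 0.002]
ft_force: [0.2, 0.6, -1.8]
width: 0.248
finger_force: 43.1
```

>>> {"op": "move_arm", "data": {"rows": [[0,0,0,0,0,0.025,1],[0,0,0,0,0,0.02,1],[0,0,0,0,0,0.015,1],[0,0,0,0,0,0.01,1],[0,0,0,0,0,0.005,1],[0,0,0,0,0,0,1]]}}

```text
time: 9.22
ee_pos: [0.4557, 0.1122, 0.0698]
tool_rot: [-2.036, -2.392, 0.0]
ft_force: [0.8, -0.8, -1.1]
width: 0.249
finger_force: 43.1
```

>>> {"op": "move_arm", "data": {"rows": [[0,0,0,0,0,0.008,1],[0,0,0,0,0,0.006,1],[0,0,0,0,0,0.004,1],[0,0,0,0,0,0,1]]}}

```text
time: 9.55
ee_pos: [0.456, 0.1122, 0.0666]
tool_rot: [2.036, 2.392, 0.0]
ft_force: [-0.1, 0.5, 1.8]
width: 0.249
finger_force: 43.3
```

>>> {"op": "move_arm", "data": {"rows": [[0,0,0,0,0,0,0.3],[0,0,0,0,0,0,0.1],[0,0,0,0,0,0,0],[0,0,0,0,0,0,0],[0,0,0,0,0,0,0],[0,0,0,0,0,-0.05,0],[0,0,0,0,0,-0.1,0],[0,0,0,0,0,-0.15,0],[0,0,0,0,0,-0.15,0],[0,0,0,0,0,-0.1,0],[0,0,0,0,0,-0.05,0],[0,0,0,0,0,0,0],[0,0,0,0,0,0,0]]}}

```text
time: 10.63
ee_pos: [0.4557, 0.1121, 0.1861]
tool_rot: [2.036, 2.392, 0.0]
ft_force: [-0.8, 0.1, 0.3]
width: 0.501
finger_force: 0.0
```

```bash
cat > look.py <<'E'
from m import *
for n in("scene","top"):
    c,d=r.capture(n);P=cloud(n,d);z=P[...,2];L=c.sum(-1)
    for nm,x,y in(("free",.456,.112),("spare",.535,.124)):
        m=(np.hypot(P[...,0]-x,P[...,1]-y)<.045)&(abs((P[...,0]-x)*np.cos(.16)+(P[...,1]-y)*np.sin(.16))<.02)&(z>.088)&(z<.105)&(L<200)
        if m.sum()>5: rect(P,m,n+" "+nm)
E
python3 look.py; python3 d.py .535 .124 .192 9.2
```

```text
scene free 313 c [454.1 111.9] size [23.4 76.7] ang 8.6 z [90.1 93.1 95.5] mean [453.5 114.1]
scene spare 303 c [534.2 123.4] size [23.4 76.6] ang 9.0 z [89.4 92.9 95.5] mean [532.8 125.5]
top free 36 c [459.2  78.6] size [ 9.1 24.4] ang 77.6 z [90.4 94.3 96.6] mean [459.2  79.3]
top spare 14 c [542.4  87.9] size [18.1  4.2] ang 26.5 z [91.9 94.2 97.5] mean [543.3  89. ]
t 10.73 pos [0.4546 0.1122 0.1845] F [-0.1  0.1 -0.6] w 0.502 turn/0.5 [-0.007 -0.001 -0.   ] shift/0.2 [-0.0058  0.4064 -0.0375]
```

>>> {"op": "move_arm", "data": {"rows": [[0,0,0,-0.004,0.05,0,0],[0,0,0,0,0.1,0,0],[0,0,0,0,0.12,0,0],[0,0,0,0,0.09,0,0],[0,0,0,0,0.045,0,0],[0,0,0,0,0,0.05,0],[0,0,0,0,0,0.1,0],[0,0,0,0,0,0.1,0],[0,0,0,0,0,0.1,0],[0,0,0,0,0,0.1,0],[0,0,0,0,0,0.08,0],[0,0,0,0,0,0.045,0],[0,0,0,0,0,0.02,0],[0,0,0,0,0,0,0],[0,0,0,0,0,0,0]]}}

```text
time: 11.98
ee_pos: [0.5359, 0.1243, 0.0676]
tool_rot: [2.036, 2.392, 0.0]
ft_force: [0.1, 0.4, 0.6]
width: 0.501
finger_force: 0.0
```

```bash
python3 d.py .5355 .124 .067 9.2
```

```text
t 11.98 pos [0.5359 0.1243 0.0676] F [0.1 0.4 0.6] w 0.501 turn/0.5 [ 0.001  0.    -0.   ] shift/0.2 [-0.0012 -0.0024  0.0029]
```

Grip and lift the spare.

>>> {"op": "move_arm", "data": {"rows": [[0,0,0,0,0,0,0.4],[0,0,0,0,0,0,0.7],[0,0,0,0,0,0,1],[0,0,0,0,0,0,1],[0,0,0,0,0,0,1],[0,0,0,0,0,0,1],[0,0,0,0,0,-0.03,1],[0,0,0,0,0,-0.06,1],[0,0,0,0,0,-0.1,1],[0,0,0,0,0,-0.12,1],[0,0,0,0,0,-0.12,1],[0,0,0,0,0,-0.12,1],[0,0,0,0,0,-0.06,1],[0,0,0,0,0,-0.03,1],[0,0,0,0,0,0,1],[0,0,0,0,0,0,1]]}}

```text
time: 13.32
ee_pos: [0.5352, 0.1243, 0.1942]
tool_rot: [-2.035, -2.391, 0.002]
ft_force: [0.6, 0.1, -3.3]
width: 0.243
finger_force: 46.0
```

```bash
python3 look.py; python3 d.py .5868 -.161 .192 -13.3
```

```text
scene free 330 c [454.7 111.6] size [23.3 78. ] ang 8.8 z [89.5 92.9 95.6] mean [453.2 114.4]
top free 222 c [457.  102.4] size [22.6 55.1] ang 8.4 z [91.3 94.8 97.1] mean [456.9 102.3]
t 13.42 pos [0.5347 0.1243 0.1933] F [ 0.3 -0.1 -1.8] w 0.246 turn/0.5 [-0.007  0.     0.785] shift/0.2 [-1.3281  0.5817  0.0067]
```

>>> {"op": "move_arm", "data": {"rows": [[0,0,0.1,0,0,0,1],[0,0,0.195,0,0,0,1],[0,0,0.2,0,0,0,1],[0,0,0.19,0,0,0,1],[0,0,0.1,-0.05,0.02,0,1],[0,0,0,-0.1,0.04,0,1],[0,0,0,-0.13,0.06,0,1],[0,0,0,-0.13,0.06,0,1],[0,0,0,-0.13,0.06,0,1],[0,0,0,-0.13,0.06,0,1],[0,0,0,-0.13,0.06,0,1],[0,0,0,-0.13,0.06,0,1],[0,0,0,-0.13,0.06,0,1],[0,0,0,-0.12,0.06,0,1],[0,0,0,-0.09,0.05,0,1],[0,0,0,-0.06,0.05,0,1],[0,0,0,0,0,0,1],[0,0,0,0,0,0,1],[0,0,0,0,0,0,1]]}}

```text
time: 15.0
ee_pos: [0.5991, -0.1629, 0.194]
tool_rot: [-2.461, -1.948, 0.001]
ft_force: [-0.0, 1.1, -2.3]
width: 0.251
finger_force: 45.9
```

```bash
python3 d.py .587 -.161 .155 -13.3
python3 - <<'E'
from m import *
for n in("scene","top"):
    c,d=r.capture(n);P=cloud(n,d);z=P[...,2];L=c.sum(-1)
    m=(abs(P[...,0]-.587)<.06)&(abs(P[...,1]+.161)<.06)&(z>.12)&(z<.165)&(L<230)
    rect(P,m,n+" held"); print(np.percentile(z[m],[0,2,10]))
    m=(abs(P[...,0]-.59)<.07)&(abs(P[...,1]+.16)<.07)&(z>.089)&(z<.103); rect(P,m,n+" docktop")
E
```

```text
t 15.0 pos [ 0.5991 -0.1629  0.194 ] F [-0.   1.1 -2.3] w 0.251 turn/0.5 [-0.005 -0.002  0.001] shift/0.2 [-0.0045 -0.0611  0.195 ]
scene held 246 c [ 596.4 -164.3] size [79.6 25.7] ang 75.7 z [134.  144.6 160.5] mean [ 592.7 -152.5]
[0.12922298 0.13157639 0.13555505]
scene docktop 636 c [ 592.5 -162.8] size [119.2  70.6] ang 74.6 z [89.7 94.4 97.4] mean [ 594.2 -159.3]Traceback (most recent call last):
  File "<stdin>", line 5, in <module>
  File "m.py", line 5, in rect
    print(lab,m.sum(),"c",np.round(c,1),"size",np.round(s,1),"ang",round(a,1),"z",np.round(np.percentile(P[m][:,2]*1000,[5,50,95]),1),"mean",np.round(q.mean(0)*1000,1))
                                                                                           ~~~~~~~~~~~~~^^^^^^^^^^^^^^^^^^^^^^^^^^
    return _quantile_unchecked(
        a, q, axis, out, overwrite_input, method, keepdims, weights)
    return _ureduce(a,
                    func=_quantile_ureduce_func,
    ...<5 lines>...
                    overwrite_input=overwrite_input,
                    method=method)
    r = func(a, **kwargs)
    result = _quantile(arr,
                       quantiles=q,
    ...<2 lines>...
                       out=out,
                       weights=wgt)
    slices_having_nans = np.isnan(arr[-1, ...])
                                  ~~~^^^^^^^^^
IndexError: index -1 is out of bounds for axis 0 with size 0
```

>>> {"op": "move_arm", "data": {"rows": [[0,0,0,-0.004,-0.03,0,1],[0,0,0,0,-0.028,0.03,1],[0,0,0,0,0,0.05,1],[0,0,0,0,0,0.05,1],[0,0,0,0,0,0.03,1],[0,0,0,0,0,0.025,1],[0,0,0,0,0,0.025,1],[0,0,0,0,0,0.025,1],[0,0,0,0,0,0,1],[0,0,0,0,0,0,1]]}}

```text
time: 15.93
ee_pos: [0.5883, -0.162, 0.148]
tool_rot: [-2.463, -1.949, 0.0]
ft_force: [-0.6, 1.2, -1.6]
width: 0.253
finger_force: 45.9
```

```bash
python3 d.py .5875 -.161 .102 -13.3
```

```text
t 15.93 pos [ 0.5883 -0.162   0.148 ] F [-0.6  1.2 -1.6] w 0.253 turn/0.5 [-0.001 -0.     0.   ] shift/0.2 [ 0.004  -0.005   0.2301]
```

>>> {"op": "move_arm", "data": {"rows": [[0,0,0,0.002,-0.002,0.03,1],[0,0,0,0,0,0.03,1],[0,0,0,0,0,0.03,1],[0,0,0,0,0,0.03,1],[0,0,0,0,0,0.03,1],[0,0,0,0,0,0.03,1],[0,0,0,0,0,0.02,1],[0,0,0,0,0,0.01,1],[0,0,0,0,0,0,1],[0,0,0,0,0,0,1]]}}

```text
time: 16.77
ee_pos: [0.5881, -0.1616, 0.1064]
tool_rot: [2.464, 1.949, 0.0]
ft_force: [0.1, -0.6, -1.4]
width: 0.247
finger_force: 45.9
```

>>> {"op": "move_arm", "data": {"rows": [[0,0,0,0,0,0.01,1],[0,0,0,0,0,0.01,1],[0,0,0,0,0,0,1],[0,0,0,0,0,0,0.4],[0,0,0,0,0,0,0.1],[0,0,0,0,0,0,0],[0,0,0,0,0,0,0],[0,0,0,0,0,-0.05,0],[0,0,0,0,0,-0.1,0],[0,0,0,0,0,-0.1,0.3],[0,0,0,0,0,-0.05,1],[0,0,0,0,0,0,1],[0,0,0,0,0,0,1],[0,0,0,0,0,0,1],[0,0,0,0,0,0,1],[0,0,0,0,0,0,1]]}}

```text
time: 18.1
ee_pos: [0.5873, -0.1612, 0.1608]
tool_rot: [-2.462, -1.948, 0.002]
ft_force: [-1.1, 0.6, 0.3]
width: -0.002
finger_force: 0.0
```

```bash
python3 - <<'E'
from m import *
c,d=r.capture("scene");P=cloud("scene",d);z=P[...,2];q=c.sum(-1)<170
m=(np.hypot(P[...,0]-.5865,P[...,1]+.161)<.045)&(z>.115)&(z<.136)&q
rect(P,m,"spare")
E
python3 d.py .587 -.161 .0972 -13.3
```

```text
spare 271 c [ 587.1 -161.7] size [75.  26.5] ang 76.4 z [116.5 127.4 130.6] mean [ 584.7 -157.6]
t 18.15 pos [ 0.5875 -0.1613  0.1612] F [ 0.2  0.  -0.1] w -0.002 turn/0.5 [-0.004 -0.001  0.   ] shift/0.2 [ 0.0007 -0.0026  0.3198]
```

>>> {"op": "move_arm", "data": {"rows": [[0,0,0,0,-0.002,0.06,1],[0,0,0,0,0,0.06,1],[0,0,0,0,0,0.04,1],[0,0,0,0,0,0.03,1],[0,0,0,0,0,0.03,1],[0,0,0,0,0,0.03,1],[0,0,0,0,0,0.02,1],[0,0,0,0,0,0.02,1],[0,0,0,0,0,0.02,1],[0,0,0,0,0,0.01,1],[0,0,0,0,0,0,1],[0,0,0,0,0,0,1]]}}

```text
time: 19.15
ee_pos: [0.588, -0.1614, 0.0986]
tool_rot: [2.463, 1.949, 0.001]
ft_force: [-0.7, 1.3, 5.5]
width: 0.003
finger_force: 2.5
```

>>> {"op": "move_arm", "data": {"rows": [[0,0,0,0,0,0.006,1],[0,0,0,0,0,0,1],[0,0,0,0,0,0,1],[0,0,0,0,0,0,1]]}}

```text
time: 19.48
ee_pos: [0.588, -0.1614, 0.0976]
tool_rot: [2.463, 1.949, 0.001]
ft_force: [-1.5, 2.1, 5.2]
width: 0.001
finger_force: 2.7
```

Same depth as the first press, so release and check.

>>> {"op": "move_arm", "data": {"rows": [[0,0,0,0,0,-0.02,1],[0,0,0,0,0,-0.04,1],[0,0,0,0,0,-0.08,1],[0,0,0,0,0,-0.12,1],[0,0,0,0,0,-0.15,1],[0,0,0,0,0,-0.15,1],[0,0,0,0,0,-0.08,1],[0,0,0,0,0,0,1],[0,0,0,0,0,0,1],[0,0,0,0,0,0,1],[0,0,0,0,0,0,1],[0,0,0,0,0,0,1]]}}

```text
time: 20.48
ee_pos: [0.5868, -0.161, 0.2231]
tool_rot: [-2.461, -1.947, 0.002]
ft_force: [-0.2, 0.3, 0.1]
width: 0.003
finger_force: 0.0
```

```bash
python3 - <<'E'
from m import *
c,d=r.capture("scene");P=cloud("scene",d);z=P[...,2];q=c.sum(-1)<170
m=(np.hypot(P[...,0]-.5865,P[...,1]+.161)<.045)&(z>.098)&(z<.136)&q
rect(P,m,"spare")
cv2.imwrite("pics/end.png",cv2.resize(c[100:310,230:440],(600,600))[:,:,::-1])
E
python3 look.py
```

```text
spare 201 c [ 585.8 -161.9] size [74.9 24.9] ang 79.5 z [ 99.7 104.8 107.2] mean [ 584.7 -159.4]
scene free 314 c [454.3 111. ] size [22.2 77. ] ang 9.1 z [90.  92.9 95.2] mean [453.5 113.9]
top free 296 c [455.6 113. ] size [22.1 76.6] ang 8.6 z [91.7 94.7 97.2] mean [455.3 112.3]
```

View pics/end.png

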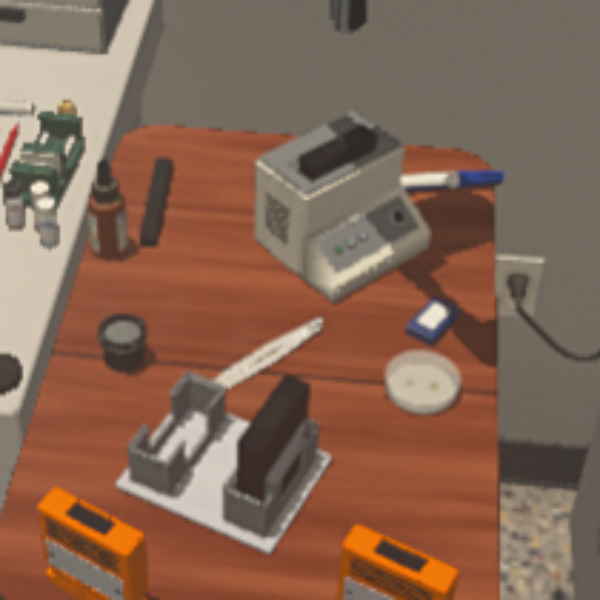

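The picture shows the spare low in the dock at (338,150), its top at 105 mm, which is the latched height. The full cartridge stands in the formerly empty bay at (275,440), and the bystanders haven't moved. The arm is clear, so I'm handing the job in.

```bash
python3 -c "
from cell import r
print(r.job_done())"
```

```text
the job is handed in; nothing more can be done
None
```

I handed the job in at about 20.5 s of the 61 s allowed: the full cartridge stands in the formerly empty bay, the spare is latched in the dock, and the last picture shows nothing else moved; no verdict came back.

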